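Set up a lens check on the V-block bench

ROBOT

A 6-joint arm with a two-finger parallel gripper is mounted at the origin on the work surface. World frame = base frame: x ahead of the robot, y to its left, z up, the work surface at z = 0. Lengths are in mm, angles in rad, forces in N, time in s.
With the tool pointing down it reaches from about 400 to 825 mm from the base axis. Payload 7 kg.
Tool frame: the origin (TCP) lies at the very end of the fingers, on their centre line; the grasp point (between the pads) lies 19 mm behind it; z points along the fingers, y is the line along which they close (so a half turn about z gives the same grasp; the last joint's range is limited). The gripper opens to 88 mm and grips with 3 to 60 N. Pads are 19 mm wide; open, the fingers measure 130 mm over their backs; the gripper's body (78 mm by 193 mm) begins 47 mm behind the grasp point.
Start: joints at [1.397, 0.359, 0.012, 0, -1.224, -0.288], TCP at [300.758, 604.268, 206.061] pointing down, gripper open.
Joint ranges: [-3.07, 3.07], [-1.43, 2.12], [-1.02, 1.25], [-3.03, 1.67], [-3.05, -0], [-3.03, 3.03]. Speed limits (rad/s): [2.39, 2.39, 3.01, 3.14, 3.14, 3.14].

INTERFACE

Orientations are given as a 3x3 rotation matrix whose columns are the frame's x, y, z axes.
In Python, from plant import env, cams, finish_job gives the robot as it stands.
- The arm moves only by the shell command python3 -m creep 'ROWS' [OPENING] [FORCE]. ROWS is JSON, a list of rows, each an object of numbers: "dx", "dy", "dz": the shift along the world's x, y, z in units of 75 mm (1.0 is 75 mm); "wx", "wy", "wz": the turn, a rotation vector about the world's x, y, z in units of 45 degrees (1.0 is 45 degrees). A call has 1 to 8 rows; each row shifts and turns the commanded pose from where the row before left it; what a row does not reach is not made up. A row lasts 1/10 s, in which the tool goes at most 50 mm and 8.59 degrees, less where a joint would pass 70% of its speed; a pose out of reach is approached as far as the arm can. A call with a number of a shift or a turn outside -1 to 1 is refused whole. A call with a gripper value outside its range is refused whole. OPENING is the gripper command: -1 is shut, 1 is fully open, values between are in proportion, set as the call begins (- or left out, the last holds). The fingers move at their own pace and stop on an object; FORCE is the grip in N (left out, the last holds). Time passes only in rows, so rows that do not move let the fingers close. It gives the time, the measured TCP pose, the force, the opening and the grip force at its end, in the units of the state.
- env.observe(): the state, without advancing time (a new reading comes with each control period).
- cams.camera(name): name is "scene" or "side" or "wrist"; returns a dict with "pixels" (480x640x3 uint8, red, green, blue), "camera_matrix" (3x3 intrinsics, pixels), "eye" and "orientation" of the camera in the world. Camera axes: x right, y down, z forward; pixel columns grow to the right and rows downward; lengths in mm; the calibration is good to about 2 mm. The wrist camera is an equidistant fisheye: a pixel r from the principal point sees the ray r / f radians off the axis. A picture is of the moment at which its call begins. There is no depth.
- finish_job(): hands the job in; it is judged then, once.
The state is a dict: "time_s": time; "joints": joint angles; "joint_vel": joint speeds; "joint_torque": joint torques, N m; "ee_pos": TCP position; "tcp_rot": TCP orientation; "wrist_force": force on the tool from outside, world axes, zero at the start; "torque": the same for the moment, N m; "gripper_width": opening from 0.0 (shut) to 1.0 (fully open); "finger_force": force on a finger pad.
Only numpy, scipy, OpenCV 4.12 (cv2) and the standard library are available. Lean on these libraries where they do the work, as an engineer would, in place of code of your own. Each camera call takes 0.05 s, during which the arm holds its last target. There are 200 camera calls.

TASK

Set up the lens check on the little optical bench: move the white framed grid target from the filter rack into the slot of the bench's target holder, standing upright and fully home, and let go of it. Then take the black lens barrel from its foam rest, lower it gently (never drop it) into the pair of V-blocks, lying centred across both with its silver-and-red ringed end towards the target, and press it down with about 15 N so that it bears on both V faces. Finish while still holding it pressed there; leave the other things on the bench top as they are.

Things in the scene. Friction and masses are not known exactly. Their poses are not given: they have to be found in the camera images.
- bench: Fixed lens bench: 480 mm aluminium rail with carriers, 90 mm wide. Origin on the table under the middle of the V-blocks; y along the rail towards target holder and lamp, x level, away from the robot, z up. Along y: camera (-200 to -116 mm, top 108 mm above the table), V-blocks (-45 to 45, top 83), target holder (99 to 131, top 77), lamp (200 to 265, top 112).
- seat_axis (a point): Where the lens centre lies once seated: midway between the two V-blocks, 86 mm above the table; axes as the bench. The steel blocks, 46 mm wide (x), 22 mm long (y), stand at y +-34 mm, leaving a free gap of 46 mm between them for fingers; its floor is 36 mm below this point. 90 degree symmetric V, open upward, touching 11.3 mm below and to either side; block tops 3 mm below.
- v_near: The V faces on the robot's side (bench -x) of both V-blocks, ground steel. Origin and axes as seat_axis. Fixed to the bench.
- v_far: The V faces on the far side (bench +x) of both V-blocks, ground steel. Origin and axes as seat_axis. Fixed to the bench.
- target_slot (a point): Centre of the floor of the slot in the target holder, an aluminium block on the bench; axes as the bench. The slot is 56 mm long (bench x), 14 mm wide (bench y) and 16 mm deep, with a 3 mm chamfer at its mouth; its floor is 61 mm above the table.
- target: White framed grid target, loose upright plate 50 mm wide, 10 mm thick; grip tab on top 20 mm wide, 10 mm thick; 72 mm high in all (tab 22 mm), about 45 g; lowest 7 mm taper to a 46 x 7 mm foot. Origin at the centre of its underside; x thickness, y width, z up. Either face may look to the lamp; in the bench's slot its x runs along bench y. Starts in one of the rack's three slots.
- rack: Grey filter rack, fixed, 34 x 196 x 22 mm, origin at the centre of its underside, y along its length. Three slots, 62 mm apart along y, the middle one at its centre; each 14 mm (x) by 55 mm (y), 16 mm deep, floor 6 mm above the table. The framed pieces stand in line, thickness along the rack's x.
- lens: Black lens barrel, a loose plain cylinder 32 mm in diameter and 104 mm long, 130 to 250 g. Origin at its centre; its y axis is the cylinder axis, pointing to the front end, which has a silver band with a red line. It starts lying on its foam rest with its centre 30.5 mm above the table.
- lens_front (a point): Centre of the lens barrel's front (silver and red ringed) end face, 52 mm from its origin along its y.
- lens_rest: White foam rest for the lens, fixed: a pad 50 x 120 mm and 6 mm thick with two ribs along y that carry the barrel (rib tops 18 mm above the table, 28 mm over their outer faces, 90 mm long). Origin at the centre of its underside, y along the barrel.
- filter_blue: Bystander: black framed filter with a blue tab, same shape and size as the target, in the rack. Origin at its underside.
- filter_amber: Bystander: black framed filter with an orange tab, same shape and size as the target, in the rack. Origin at its underside.
- oil_bottle: Bystander: small amber dropper bottle, 28 mm across, 64 mm high, standing between the rack and the lens rest. Origin at its underside.
- objective: Bystander: steel microscope objective standing on end, 33 mm across, 44 mm high. Origin at its underside.
- slide_box: Bystander: blue slide box, 90 x 152 x 36 mm. Origin at its underside.
- cleaner: Bystander: white lens-cleaner bottle with a blue cap, 44 mm across, 115 mm high. Origin at its underside.
- blower: Bystander: black rubber dust blower standing on end, 54 mm across, 100 mm high. Origin at its underside.
Not all that is in view belongs to the job. What is shaped like the lens but orange or purple is not meant. What is shaped like the target but green is not meant.

How it is judged (in metres and radians):
On the way, in this order (a step that is already met when the one before it is completed fails the run):
1. the white target stands upright and fully home in the bench's slot, let go (x of target in the frame of target_slot between -0.004 and 0.004 m and y of target in the frame of target_slot between -0.003 and 0.003 m and z of target in the frame of target_slot between -0.003 and 0.003 m and angle between target's own z axis and vertical below 0.1 rad and contact force between the fingers and target below 0.1 N), for 0.2 s.
2. the lens barrel lies seated in both V-blocks, ringed end towards the target, pressed on both faces by the gripper (x of lens in the frame of seat_axis between -0.002 and 0.002 m and z of lens in the frame of seat_axis between -0.002 and 0.002 m and y of lens in the frame of seat_axis between -0.01 and 0.01 m and angle between the y axis of lens and the y axis of bench, either way round below 0.05 rad and y of lens_front in the frame of seat_axis above 0.03 m and contact force between lens and v_near above 4 N and contact force between lens and v_far above 4 N and contact force between the fingers and lens above 1 N), for 0.2 s.
At the end, for the whole second after the job is handed in: Target home in the slot: within 4 mm along, 3 mm across, 3 mm of its floor, tilt under 0.1 rad, let go. Lens in the Vs: axis within 2 mm, centre within 10 mm along it, parallel within 0.05 rad, ringed end to the target; fingers on it, over 4 N on the near and on the far faces (all of step 1 and all of step 2); the arm keeps its last pose, push and grip.
It fails at once if the lens was dropped or jammed onto the V-blocks (more than 40 N on one side's faces) (contact force between lens and v_near above 40 N or contact force between lens and v_far above 40 N).
It fails at once if a bystander was moved by more than 30 mm or tipped (distance of any of filter_blue, filter_amber, oil_bottle, objective, slide_box, cleaner, blower from where it was at the start of the episode above 0.03 m or angle between any of filter_blue, filter_amber, oil_bottle, objective, slide_box, cleaner, blower's own z axis and vertical above 0.5 rad).
It also fails if it takes over 72 s, if anything falls off the work surface, if the arm or the gripper's body presses on something with over 40 N, if the wrist force passes 120 N, or if a joint passes its speed limit or range.

## Working session

There is one attempt and no reset: what is moved stays moved. The work goes in short steps, Python scripts to look and compute and a shell command to move; the robot and the scene stay as the last step left them, time stands still between calls to the robot, and variables do not carry over. Pictures are saved under pics/ and viewed, at most 10 in all, crops included, and the job is handed in when it is done.

```bash
mkdir -p pics
cat > h.py <<'E'
import numpy as np, cv2, pickle
def snap(n,f):
    from plant import cams
    c=cams.camera(n); cv2.imwrite(f'pics/{f}.png',cv2.cvtColor(c['pixels'],cv2.COLOR_RGB2BGR))
    pickle.dump(c,open(f'pics/{f}.pkl','wb')); return c
def ld(f): return pickle.load(open(f'pics/{f}.pkl','rb'))
def pix2w(c,u,v,z):
    K=np.array(c['camera_matrix']);R=np.array(c['orientation']);e=np.array(c['eye'])
    d=R@np.linalg.solve(K,[u,v,1.]); return e+d*(z-e[2])/d[2]
def w2pix(c,p):
    K=np.array(c['camera_matrix']);R=np.array(c['orientation']);e=np.array(c['eye'])
    q=K@(R.T@(np.array(p,float)-e)); return q[:2]/q[2]
E
python3 - <<'E'
from h import *
from plant import env
for n in ['scene','side','wrist']:
    c=snap(n,n+'0'); print(n,c['eye'],np.round(c['orientation'],3).tolist(),np.round(c['camera_matrix'],1).tolist())
s=env.observe(); print(s)
E
```

```text
scene [1427.97684198  332.50643428  849.34765339] [[-0.295, 0.563, -0.772], [0.956, 0.177, -0.235], [0.004, -0.807, -0.591]] [[480.4, 0.0, 317.9], [0.0, 480.4, 241.8], [0.0, 0.0, 1.0]]
side [  35.31070191 -661.99172691  688.77230242] [[0.851, -0.313, 0.422], [-0.526, -0.496, 0.691], [-0.007, -0.81, -0.586]] [[473.7, 0.0, 320.6], [0.0, 473.7, 242.8], [0.0, 0.0, 1.0]]
wrist [369.01820511 571.25770432 383.97753812] [[-0.445, -0.86, -0.251], [-0.896, 0.427, 0.123], [0.002, 0.28, -0.96]] [[371.6, 0.0, 323.4], [0.0, 371.6, 239.2], [0.0, 0.0, 1.0]]
{'time_s': 0.15, 'joints': array([ 1.39709532e+00,  3.59212173e-01,  1.13036598e-02, -2.20967319e-04,
       -1.22413114e+00, -2.88091187e-01]), 'joint_vel': array([-0.00127851, -0.00177049,  0.00333828,  0.0022458 ,  0.00094098,
       -0.00061112]), 'joint_torque': array([ 7.69857888e-05, -5.83272278e+01,  2.93288988e+01,  7.00117886e+00,
        8.72893754e-03, -1.03341513e-04]), 'ee_pos': array([300.61775598, 603.93191614, 205.36554333]), 'tcp_rot': array([[ 8.95221939e-01, -4.45620359e-01, -4.19576574e-04],
       [-4.45620530e-01, -8.95221163e-01, -1.18869364e-03],
       [ 1.54092259e-04,  1.25111656e-03, -9.99999205e-01]]), 'wrist_force': array([-0.69309188, -0.34767921, -0.55373104]), 'torque': array([-0.03281157, -0.01507118,  0.00133909]), 'finger_force': 0.0, 'gripper_width': 1.0001141999670695}
```

View pics/scene0.png

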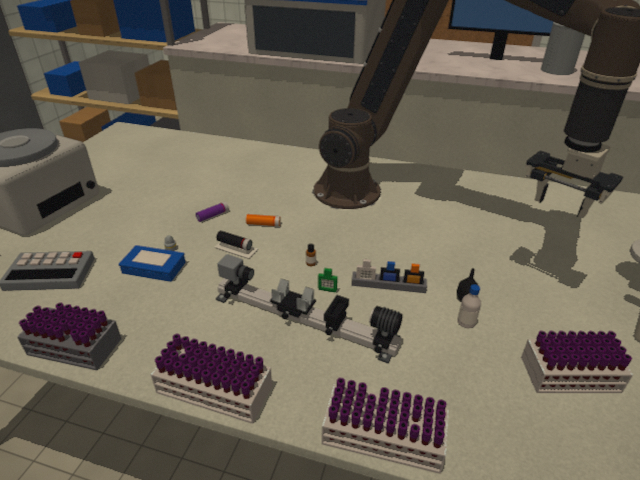

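View pics/side0.png

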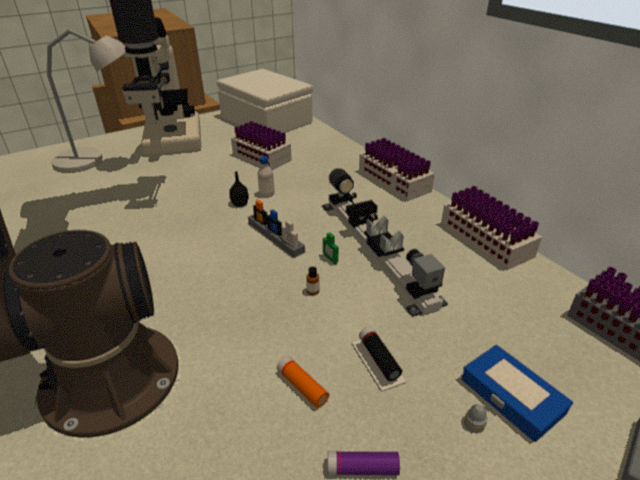

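In the scene view, the white target stands in the rack at (366,270), next to the blue tab (390,271) and orange tab (414,274). A loose green decoy stands at (328,281). The black barrel is at (235,241); the orange (263,220) and purple (211,212) ones don't fit. In the side view, the target is at (290,234) and the barrel at (380,355). I'll confirm with enlarged crops.

Run:
```python
import cv2,numpy as np
s=cv2.imread('pics/scene0.png'); d=cv2.imread('pics/side0.png')
cv2.imwrite('pics/c1.png',cv2.resize(s[225:355,205:405],(800,520),interpolation=cv2.INTER_CUBIC)) #x4
cv2.imwrite('pics/c2.png',cv2.resize(d[165:395,240:450],None,fx=2.6,fy=2.6,interpolation=cv2.INTER_CUBIC))
```

```text
(no output)
```

View pics/c1.png

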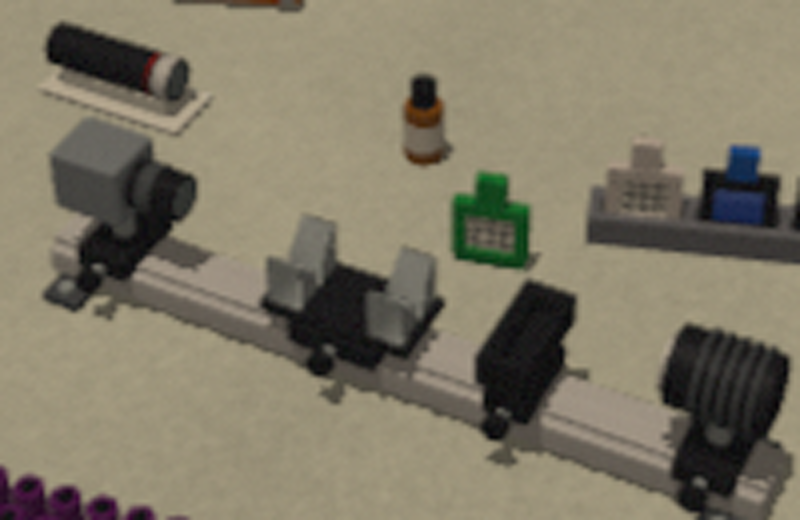

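View pics/c2.png

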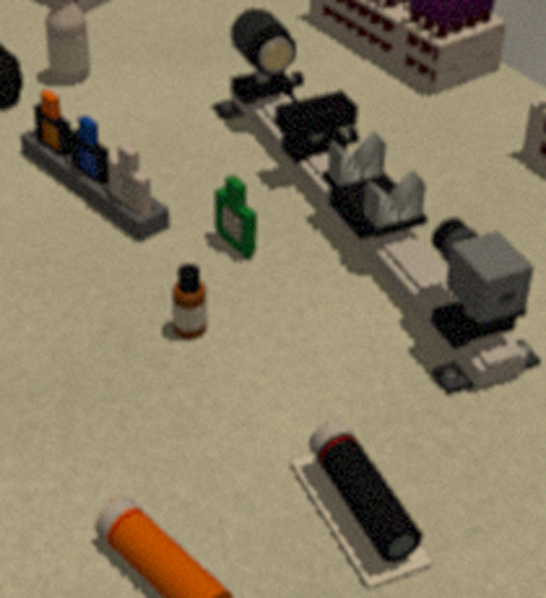

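The crops confirm both. The white target with its grid is the end piece of the rack, nearest the bottle. The black barrel has its silver and red end at crop 1 (170,75), facing +y. Now I'll work out coarse positions from both views.

Run:
```python
from h import *
A=ld('scene0');B=ld('side0')
S=lambda x,y,z:pix2w(A,205+x/4,225+y/4,z)
D=lambda x,y,z:pix2w(B,240+x/2.6,165+y/2.6,z)
def p(n,*a): print(n,*[np.round(q[:2],0) for q in a])
p('tabtop',S(648,145,78),D(128,150,78))
p('bluetop',S(744,150,78),D(88,120,78))
p('ambertop',pix2w(A,414.5,265,78),D(50,94,78))
p('lens back',S(60,46,30.5)); p('lens front',S(176,76,30.5))
p('lens D back',D(402,543,30.5)); p('front',D(330,440,30.5))
p('holder corners S',S(530,282,77),S(577,293,77),S(480,352,77))
p('V tops S',S(316,217,83),S(285,265,83),S(335,228,83),S(275,258,83),S(415,250,83),S(375,297,83))
p('V tops D',D(340,150,83),D(372,135,83),D(372,185,83),D(405,172,83))
p('green',S(490,175,72),D(235,180,72)); p('bottle',S(425,78,64),D(189,270,64))
```

```text
tabtop [463. 171.] [456. 166.]
bluetop [450. 231.] [448. 230.]
ambertop [442. 290.] [439. 292.]
lens back [ 419. -275.]
lens front [ 427. -179.]
lens D back [ 416. -279.]
front [ 430. -180.]
holder corners S [610. 132.] [611. 161.] [675. 120.]
V tops S [599.  -6.] [645.  -9.] [605.   8.] [641. -16.] [610.  61.] [656.  51.]
V tops D [612.  58.] [651.  62.] [602.  -0.] [639.   0.]
green [516.  80.] [516.  82.]
bottle [419.   6.] [423.   5.]
```

View pics/wrist0.png

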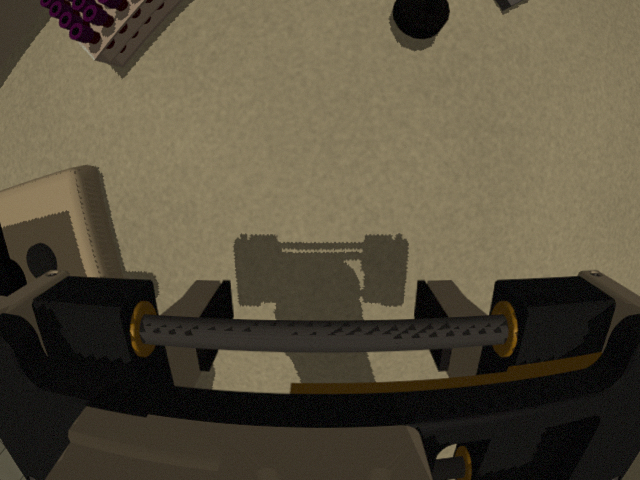

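The positions agree between the two views. The target is at about (460,169), with the rack yawed about 9°. The barrel is at about (423,-228) and the seat at about (627,27). The wrist picture shows only empty table and the fingers. I'll move over the rack for a closer look.

```bash
python3 -m creep '[{"dx":0.25,"dy":-0.62,"wz":-0.15},{"dx":0.25,"dy":-0.62,"wz":-0.15},{"dx":0.25,"dy":-0.62,"wz":-0.15},{"dx":0.25,"dy":-0.62,"wz":-0.15},{"dx":0.25,"dy":-0.62,"wz":-0.15},{"dx":0.25,"dy":-0.62,"wz":-0.15},{"dx":0.25,"dy":-0.62,"wz":-0.15},{"dx":0.25,"dy":-0.62,"wz":-0.15}]' 1
python3 -m creep '[{},{},{}]'
python3 - <<'E'
from h import *
c=snap('wrist','wrist1'); cv2.imwrite('pics/wrist1b.png',cv2.resize(cv2.imread('pics/wrist1.png'),(800,600),interpolation=cv2.INTER_CUBIC))
E
```

```text
$[0]: bad value
$[0]: bad value
```

View pics/wrist1b.png

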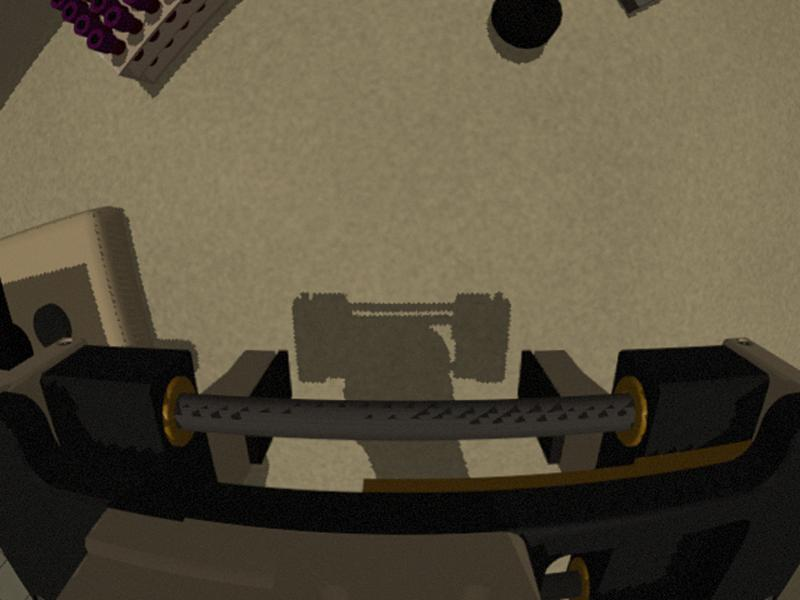

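The arm didn't move because the rows were refused, so this picture is the same as the last one. Probably every key has to be present, so I'll resend with all six.

```bash
python3 -m creep '[{"dx":0.25,"dy":-0.62,"dz":0,"wx":0,"wy":0,"wz":-0.15}]' 1
```

```text
time_s: 0.3
ee_pos: [318.3, 560.6, 204.2]
tcp_rot: [[0.838, -0.546, -0.0], [-0.546, -0.838, -0.001], [0.0, 0.001, -1.0]]
wrist_force: [1.1, -1.6, -0.7]
gripper_width: 1.0
finger_force: 0.0
```

```bash
python3 -m creep '[{"dx":0.25,"dy":-0.62,"dz":0,"wx":0,"wy":0,"wz":-0.15},{"dx":0.25,"dy":-0.62,"dz":0,"wx":0,"wy":0,"wz":-0.15},{"dx":0.25,"dy":-0.62,"dz":0,"wx":0,"wy":0,"wz":-0.15},{"dx":0.25,"dy":-0.62,"dz":0,"wx":0,"wy":0,"wz":-0.15},{"dx":0.25,"dy":-0.62,"dz":0,"wx":0,"wy":0,"wz":-0.15},{"dx":0.25,"dy":-0.62,"dz":0,"wx":0,"wy":0,"wz":-0.15},{"dx":0.25,"dy":-0.62,"dz":0,"wx":0,"wy":0,"wz":-0.15},{"dx":0,"dy":0,"dz":0,"wx":0,"wy":0,"wz":-0.02}]' 1
python3 - <<'E'
from h import *
c=snap('wrist','wrist1'); cv2.imwrite('pics/wrist1b.png',cv2.resize(cv2.imread('pics/wrist1.png'),(800,600),interpolation=cv2.INTER_CUBIC))
E
```

```text
time_s: 1.1
ee_pos: [451.2, 228.6, 206.2]
tcp_rot: [[0.142, -0.99, -0.0], [-0.99, -0.142, -0.0], [0.0, 0.0, -1.0]]
wrist_force: [-0.4, 0.8, -0.6]
gripper_width: 0.999
finger_force: 0.0
```

View pics/wrist1b.png

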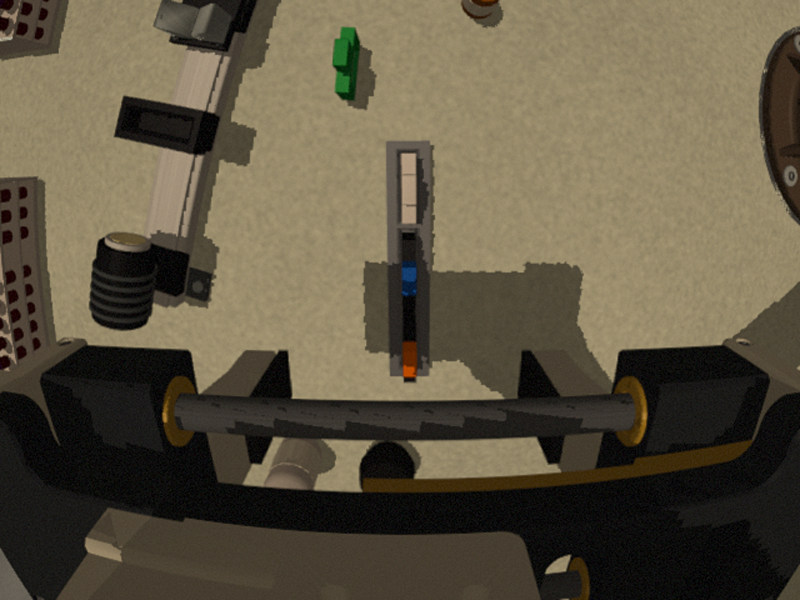

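The wrist view shows the white target at the top end of the rack, tab near (408,188), with blue (409,280) and orange (409,360) in line below it. The holder's top corners are (122,97), (217,113), (210,153) and (116,135), with its dark slot in the middle. Now I'll compute positions through the fisheye model.

```bash
cat >> h.py <<'E'
def fe(c,u,v,z):
    K=np.array(c['camera_matrix']);R=np.array(c['orientation']);e=np.array(c['eye'])
    a=np.array([u-K[0,2],v-K[1,2]])/K[0,0]; r=np.linalg.norm(a)
    d=R@np.array([*(a/r*np.sin(r)),np.cos(r)]); return e+d*(z-e[2])/d[2]
E
python3 - <<'E'
from h import *
c=ld('wrist1'); f=lambda u,v,z:np.round(fe(c,u*.8,v*.8,z)[:2],1)
print(c['eye'])
print('rack corners',*[f(u,v,22) for u,v in [(388,142),(430,142),(430,375),(388,375)]])
print('tab ends',f(408,172,78),f(408,205,78),'plate ends',f(408.5,152,56),f(408.5,224,56),'blue',f(409,266,78),f(409,297,78))
print('holder',*[f(u,v,77) for u,v in [(122,97),(217,113),(210,153),(116,135)]])
print('slot',*[f(u,v,77) for u,v in [(137,107),(206,119),(199,144),(132,133)]])
E
```

```text
[462.66348664 154.75873985 385.01603655]
rack corners [477.7 136.7] [445.8 132. ] [415.7 323.7] [451.6 328.8]
tab ends [459.7 157.3] [456.5 178.9] plate ends [461.1 143.4] [453.8 194.1] blue [449.9 219.6] [446.8 241.2]
holder [678.6 119.1] [595.8 130.2] [597.7 158.5] [680.4 148.1]
slot [663.3 126.9] [603.8 134.7] [607.  152.6] [665.3 146.4]
```

```bash
python3 -m creep '[{"dx":0.042,"dy":-0.4,"dz":-0.35,"wx":0,"wy":0,"wz":0},{"dx":0.042,"dy":-0.4,"dz":-0.35,"wx":0,"wy":0,"wz":0},{"dx":0,"dy":0,"dz":-0.4,"wx":0,"wy":0,"wz":0},{"dx":0,"dy":0,"dz":-0.4,"wx":0,"wy":0,"wz":0},{"dx":0,"dy":0,"dz":-0.4,"wx":0,"wy":0,"wz":0},{"dx":0,"dy":0,"dz":-0.17,"wx":0,"wy":0,"wz":0},{"dx":0,"dy":0,"dz":0,"wx":0,"wy":0,"wz":0}]' 1
```

```text
time_s: 1.85
ee_pos: [455.3, 173.2, 48.8]
tcp_rot: [[0.152, -0.988, -0.003], [-0.988, -0.152, -0.003], [0.002, 0.004, -1.0]]
wrist_force: [-0.2, -0.3, 0.3]
gripper_width: 0.999
finger_force: 0.0
```

```bash
python3 -m creep '[{"dx":0,"dy":0,"dz":0,"wx":0,"wy":0,"wz":0},{"dx":0,"dy":0,"dz":0,"wx":0,"wy":0,"wz":0},{"dx":0,"dy":0,"dz":0,"wx":0,"wy":0,"wz":0},{"dx":0,"dy":0,"dz":0,"wx":0,"wy":0,"wz":0},{"dx":0,"dy":0,"dz":0,"wx":0,"wy":0,"wz":0},{"dx":0,"dy":0,"dz":0,"wx":0,"wy":0,"wz":0},{"dx":0,"dy":0,"dz":0,"wx":0,"wy":0,"wz":0},{"dx":0,"dy":0,"dz":0,"wx":0,"wy":0,"wz":0}]' -1 12
```

```text
time_s: 2.65
ee_pos: [456.7, 173.3, 50.9]
tcp_rot: [[0.15, -0.989, 0.0], [-0.989, -0.15, 0.0], [-0.0, -0.0, -1.0]]
wrist_force: [0.6, -0.5, -0.1]
gripper_width: 0.329
finger_force: 0.0
```

The TCP is 5 mm off along the rack, so I'll correct that while the fingers are still closing.

```bash
python3 -m creep '[{"dx":0.01,"dy":-0.06,"dz":0,"wx":0,"wy":0,"wz":0},{"dx":0,"dy":0,"dz":0,"wx":0,"wy":0,"wz":0},{"dx":0,"dy":0,"dz":0,"wx":0,"wy":0,"wz":0},{"dx":0,"dy":0,"dz":0,"wx":0,"wy":0,"wz":0},{"dx":0,"dy":0,"dz":0,"wx":0,"wy":0,"wz":0},{"dx":0,"dy":0,"dz":0,"wx":0,"wy":0,"wz":0}]' -1 12
```

```text
time_s: 3.25
ee_pos: [457.4, 168.8, 50.8]
tcp_rot: [[0.15, -0.989, -0.0], [-0.989, -0.15, 0.0], [-0.0, 0.0, -1.0]]
wrist_force: [-0.4, -0.6, -1.1]
gripper_width: 0.114
finger_force: 12.0
```

Gripped: the opening is 10 mm and the force 12 N. Lifting, then turning about 74° and carrying it over the slot at (636,140).

```bash
python3 -m creep '[{"dx":0,"dy":0,"dz":0.4,"wx":0,"wy":0,"wz":0},{"dx":0,"dy":0,"dz":0.6,"wx":0,"wy":0,"wz":0},{"dx":0,"dy":0,"dz":0.6,"wx":0,"wy":0,"wz":0},{"dx":0.26,"dy":-0.042,"dz":0,"wx":0,"wy":0,"wz":0.183},{"dx":0.26,"dy":-0.042,"dz":0,"wx":0,"wy":0,"wz":0.183},{"dx":0.26,"dy":-0.042,"dz":0,"wx":0,"wy":0,"wz":0.183},{"dx":0.26,"dy":-0.042,"dz":0,"wx":0,"wy":0,"wz":0.183},{"dx":0.26,"dy":-0.042,"dz":0,"wx":0,"wy":0,"wz":0.183}]' - 20
python3 -m creep '[{"dx":0.26,"dy":-0.042,"dz":0,"wx":0,"wy":0,"wz":0.183},{"dx":0.26,"dy":-0.042,"dz":0,"wx":0,"wy":0,"wz":0.183},{"dx":0.26,"dy":-0.042,"dz":0,"wx":0,"wy":0,"wz":0.183},{"dx":0.26,"dy":-0.042,"dz":0,"wx":0,"wy":0,"wz":0.183},{"dx":0,"dy":0,"dz":0,"wx":0,"wy":0,"wz":0},{"dx":0,"dy":0,"dz":0,"wx":0,"wy":0,"wz":0}]'
python3 - <<'E'
from h import *
c=snap('wrist','wrist2'); cv2.imwrite('pics/wrist2b.png',cv2.resize(cv2.imread('pics/wrist2.png'),(800,600),interpolation=cv2.INTER_CUBIC))
E
```

```text
time_s: 4.05
ee_pos: [555.6, 152.9, 170.7]
tcp_rot: [[0.768, -0.641, -0.0], [-0.641, -0.768, 0.0], [-0.0, 0.0, -1.0]]
wrist_force: [0.3, 0.9, -0.2]
gripper_width: 0.108
finger_force: 20.0
time_s: 4.65
ee_pos: [632.6, 140.2, 170.0]
tcp_rot: [[0.992, -0.129, -0.001], [-0.129, -0.992, -0.0], [-0.001, 0.001, -1.0]]
wrist_force: [-0.3, -1.0, -0.4]
gripper_width: 0.111
finger_force: 20.0
```

View pics/wrist2b.png

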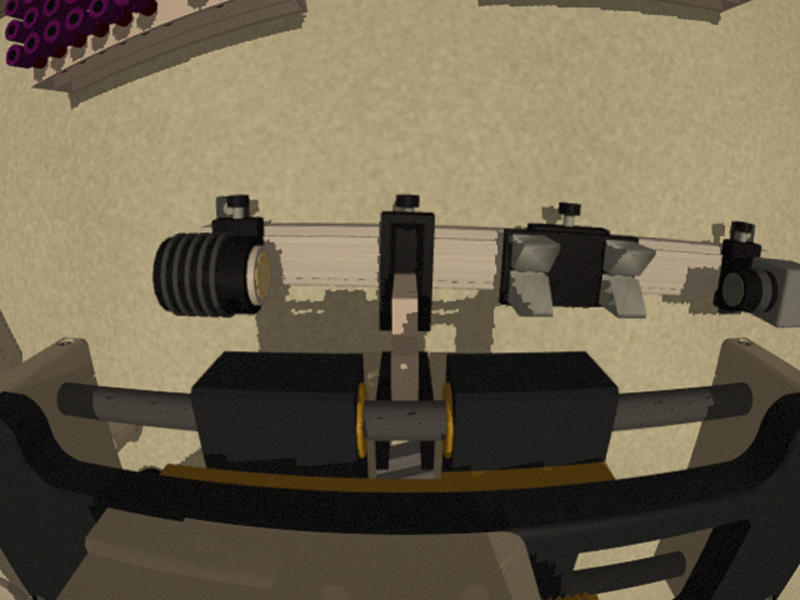

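The plate lines up with the holder's slot: plate at u≈404, holder spanning u 382–433. Both V-blocks are visible at (530,275) and (625,277). I'll measure the offsets.

Run:
```python
from h import *
c=ld('wrist2'); f=lambda u,v,z:np.round(fe(c,u*.8,v*.8,z)[:2],1)
print(c['eye'])
print('holder',*[f(u,v,77) for u,v in [(384,212),(434,212),(431,330),(379,330)]])
print('slot far edge',f(392,226,77),f(419,226,77),'slot lower',f(390,275,77),f(418,275,77))
print('plate foot far corners',f(391,273,125),f(417,273,125))
print('rail edges z~25',f(300,223,25),f(480,227,25),f(700,240,25))
print('V tops',*[f(u,v,83) for u,v in [(513,234),(557,240),(515,314),(552,316),(605,237),(653,244),(613,316),(645,316)]])
```

```text
[708.49225819 131.37239421 348.68992319]
holder [683.6 146.3] [679.9 117.3] [607.5 127.4] [611.6 159.5]
slot far edge [674.8 142.8] [672.8 127. ] slot lower [645.6 147.9] [643.4 131.2]
plate foot far corners [657.6 144.4] [656.  131.6]
rail edges z~25 [679.7 209.5] [660.2  83.5] [ 633.3 -101.8]
V tops [662.6  72.8] [656.1  45.7] [613.1  74.9] [608.5  51.1] [654.9  13.7] [647.3 -21.3] [602.6   8.5] [599.2 -15.9]
```

The slot centre is at about (643.5,139.8) and the bench is yawed -8.5°. The target needs +11, -2 mm and -1° before it goes down to just above the mouth.

```bash
python3 -m creep '[{"dx":0.147,"dy":-0.027,"dz":0,"wx":0,"wy":0,"wz":-0.024},{"dx":0,"dy":0,"dz":-0.3,"wx":0,"wy":0,"wz":0},{"dx":0,"dy":0,"dz":-0.3,"wx":0,"wy":0,"wz":0},{"dx":0,"dy":0,"dz":0,"wx":0,"wy":0,"wz":0},{"dx":0,"dy":0,"dz":0,"wx":0,"wy":0,"wz":0}]'
python3 - <<'E'
from h import *
c=snap('wrist','wrist3'); d=snap('side','side3'); e=snap('scene','scene3')
w=cv2.imread('pics/wrist3.png')[130:330,220:420]; w=cv2.resize(w,(400,400),interpolation=cv2.INTER_CUBIC)
def cr(f,cam):
    u,v=map(int,w2pix(cam,[643,140,90])); return cv2.resize(cv2.imread(f'pics/{f}.png')[v-50:v+50,u-50:u+50],(400,400),interpolation=cv2.INTER_CUBIC)
cv2.imwrite('pics/m3.png',cv2.resize(np.hstack([w,cr('scene3',e)]),(800,400)))
E
```

```text
time_s: 5.2
ee_pos: [644.0, 138.4, 126.2]
tcp_rot: [[0.989, -0.145, -0.0], [-0.145, -0.989, -0.001], [-0.0, 0.001, -1.0]]
wrist_force: [1.0, 0.5, -0.0]
gripper_width: 0.112
finger_force: 20.0
```

View pics/m3.png

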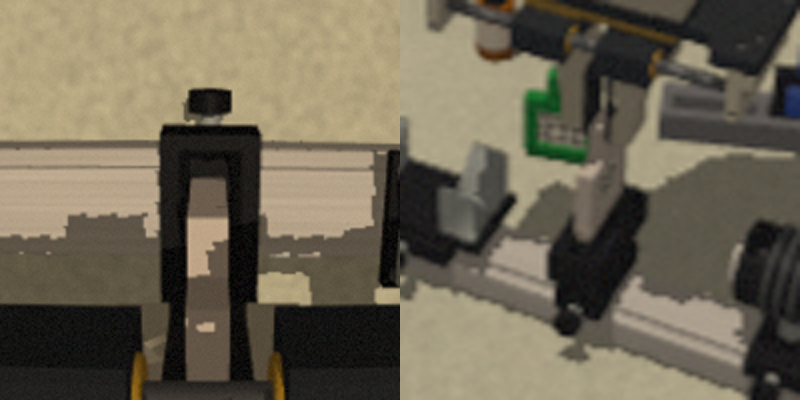

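The plate end (188–228,178) sits inside the slot, with even sides and about 6 mm clear at the far end, as expected. Lowering it in.

```bash
python3 -m creep '[{"dx":0,"dy":0,"dz":-0.07,"wx":0,"wy":0,"wz":0},{"dx":0,"dy":0,"dz":-0.07,"wx":0,"wy":0,"wz":0},{"dx":0,"dy":0,"dz":-0.06,"wx":0,"wy":0,"wz":0},{"dx":0,"dy":0,"dz":-0.05,"wx":0,"wy":0,"wz":0},{"dx":0,"dy":0,"dz":0,"wx":0,"wy":0,"wz":0},{"dx":0,"dy":0,"dz":0,"wx":0,"wy":0,"wz":0}]' - 12
```

```text
time_s: 5.95
ee_pos: [643.9, 138.4, 106.9]
tcp_rot: [[0.989, -0.145, -0.0], [-0.145, -0.989, -0.0], [-0.0, 0.0, -1.0]]
wrist_force: [0.5, 0.3, -0.5]
gripper_width: 0.111
finger_force: 12.0
```

```bash
python3 -m creep '[{"dx":0,"dy":0,"dz":-0.015,"wx":0,"wy":0,"wz":0},{"dx":0,"dy":0,"dz":-0.01,"wx":0,"wy":0,"wz":0},{"dx":0,"dy":0,"dz":0,"wx":0,"wy":0,"wz":0}]' - 5
```

```text
time_s: 6.25
ee_pos: [644.2, 138.5, 105.8]
tcp_rot: [[0.989, -0.145, 0.001], [-0.145, -0.989, 0.0], [0.001, -0.0, -1.0]]
wrist_force: [-0.2, 0.7, 3.2]
gripper_width: 0.112
finger_force: 5.0
```

It's touching the slot floor, with 3 N upward at the expected height. Releasing it and backing straight up.

```bash
python3 -m creep '[{"dx":0,"dy":0,"dz":0,"wx":0,"wy":0,"wz":0},{"dx":0,"dy":0,"dz":0,"wx":0,"wy":0,"wz":0},{"dx":0,"dy":0,"dz":0,"wx":0,"wy":0,"wz":0},{"dx":0,"dy":0,"dz":0,"wx":0,"wy":0,"wz":0},{"dx":0,"dy":0,"dz":0,"wx":0,"wy":0,"wz":0}]' 0.1
python3 -m creep '[{"dx":0,"dy":0,"dz":0.2,"wx":0,"wy":0,"wz":0},{"dx":0,"dy":0,"dz":0.4,"wx":0,"wy":0,"wz":0},{"dx":0,"dy":0,"dz":0.5,"wx":0,"wy":0,"wz":0},{"dx":0,"dy":0,"dz":0.2,"wx":0,"wy":0,"wz":0},{"dx":0,"dy":0,"dz":0,"wx":0,"wy":0,"wz":0}]' 1
python3 - <<'E'
from h import *
c=snap('wrist','wrist4'); d=snap('side','side4'); e=snap('scene','scene4')
def cr(f,cam):
    u,v=map(int,w2pix(cam,[643,140,95])); return cv2.resize(cv2.imread(f'pics/{f}.png')[v-40:v+40,u-40:u+40],(400,400),interpolation=cv2.INTER_CUBIC)
for a,b in (('scene4',e),('side4',d)): cv2.imwrite(f'pics/{a}c.png',cr(a,b))
cv2.imwrite('pics/m4.png',np.hstack([cv2.imread('pics/scene4c.png'),cv2.imread('pics/side4c.png')]))
E
```

```text
time_s: 6.75
ee_pos: [643.9, 138.4, 105.1]
tcp_rot: [[0.989, -0.145, -0.0], [-0.145, -0.989, -0.0], [-0.0, 0.0, -1.0]]
wrist_force: [0.1, -0.5, 0.6]
gripper_width: 0.502
finger_force: 0.0
time_s: 7.25
ee_pos: [645.4, 138.9, 206.1]
tcp_rot: [[0.989, -0.145, 0.005], [-0.145, -0.989, 0.002], [0.005, -0.003, -1.0]]
wrist_force: [-0.2, 0.0, -0.0]
gripper_width: 0.941
finger_force: 0.0
```

View pics/m4.png

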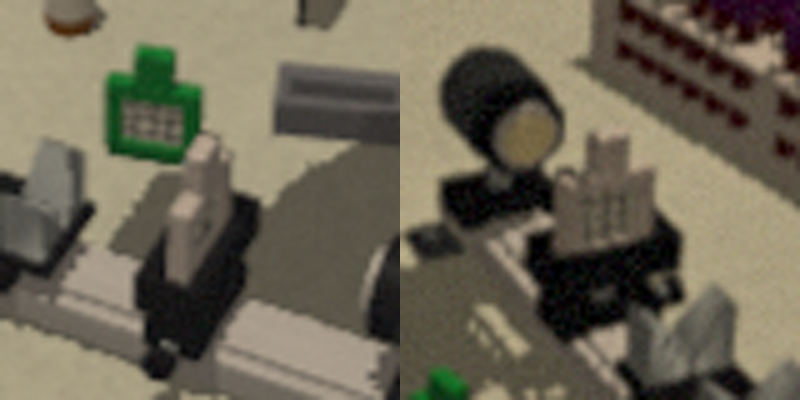

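The target stands upright and home in the holder, with its shoulders level above the block and the fingers clear. That used my ten pictures, so from here I measure by image code. Moving over to the barrel.

```bash
python3 -m creep '[{"dx":-0.27,"dy":-0.37,"dz":0,"wx":0,"wy":0,"wz":-0.178},{"dx":-0.27,"dy":-0.37,"dz":0,"wx":0,"wy":0,"wz":-0.178},{"dx":-0.27,"dy":-0.37,"dz":0,"wx":0,"wy":0,"wz":-0.178},{"dx":-0.27,"dy":-0.37,"dz":0,"wx":0,"wy":0,"wz":-0.178},{"dx":-0.27,"dy":-0.37,"dz":0,"wx":0,"wy":0,"wz":-0.178},{"dx":-0.27,"dy":-0.37,"dz":0,"wx":0,"wy":0,"wz":-0.178}]' 1
python3 -m creep '[{"dx":-0.27,"dy":-0.37,"dz":0,"wx":0,"wy":0,"wz":-0.178},{"dx":-0.27,"dy":-0.37,"dz":0,"wx":0,"wy":0,"wz":-0.178},{"dx":-0.27,"dy":-0.37,"dz":0,"wx":0,"wy":0,"wz":-0.178},{"dx":-0.27,"dy":-0.37,"dz":0,"wx":0,"wy":0,"wz":-0.178},{"dx":-0.27,"dy":-0.37,"dz":0,"wx":0,"wy":0,"wz":-0.178},{"dx":0,"dy":0,"dz":0,"wx":0,"wy":0,"wz":0},{"dx":0,"dy":0,"dz":0,"wx":0,"wy":0,"wz":0}]' 1
cat > lens.py <<'E'
import sys
from h import *
c=snap('wrist',sys.argv[1]); im=c['pixels'].astype(int); g=im.max(2)
# rectify: sample top-down grid at axis height
xs=np.arange(360,490,1.); ys=np.arange(-330,-130,1.)
R=np.array(c['orientation']);e=np.array(c['eye']);K=np.array(c['camera_matrix'])
X,Y=np.meshgrid(xs,ys); P=np.stack([X,Y,np.full_like(X,30.5)],-1)-e; q=P@R
t=np.arctan2(np.hypot(q[...,0],q[...,1]),q[...,2]); s=t/np.hypot(q[...,0],q[...,1])*K[0,0]
o=cv2.remap(c['pixels'],(s*q[...,0]+K[0,2]).astype('f4'),(s*q[...,1]+K[1,2]).astype('f4'),1)
m=(o.max(2)<60).astype('u1')
n,l,st,ce=cv2.connectedComponentsWithStats(cv2.morphologyEx(m,cv2.MORPH_OPEN,np.ones((3,3))))
for i in range(1,n):
    if st[i,4]>300:
        cn=np.argwhere(l==i)[:,::-1].astype('f4'); r=cv2.minAreaRect(cn)
        print(st[i], 'centre',np.round([xs[0]+r[0][0],ys[0]+r[0][1]],1),'size',np.round(r[1],1),'ang',round(r[2],1))
rd=np.argwhere((o[...,0]>1.8*o[...,1])&(o[...,0]>60)); print('red',len(rd),(rd.mean(0)[::-1]+[xs[0],ys[0]]).round(1) if len(rd) else '')
for y in range(0,200,10): print(int(ys[y]),''.join('%4d'%v for v in o[y,::6].max(1)))
E
python3 lens.py wrist5
```

```text
time_s: 8.0
ee_pos: [520.7, -29.2, 201.3]
tcp_rot: [[0.549, -0.836, -0.002], [-0.836, -0.549, -0.001], [-0.001, 0.002, -1.0]]
wrist_force: [0.0, -0.7, 0.1]
gripper_width: 0.997
finger_force: 0.0
time_s: 8.7
ee_pos: [420.3, -167.3, 201.9]
tcp_rot: [[-0.113, -0.994, -0.001], [-0.994, 0.113, 0.0], [0.0, 0.001, -1.0]]
wrist_force: [0.6, 0.1, -0.1]
gripper_width: 1.003
finger_force: 0.0
[  40   48   43   91 2747] centre [ 421.1 -237.2] size [88.8 31.4] ang 81.1
red 94 [ 428.9 -192.2]
-330  151 146 149 148 149 147 149 152 146 148 152 152 158 147 146 146 152 152 148 150 153 148
-320  148 154 144 150 148 146 153 148 153 148 150 149 151 145 153 147 148 152 153 151 151 150
-310  153 149 155 150 142 144 148 147 147 145 148 150 151 155 146 152 151 150 156 152 150 153
-300  146 148 151 147 153 147 151 148 148 152 149 152 147 148 150 153 152 153 150 153 155 149
-290  149 149 145 149 148 148 145 146 148 151 145 152 146 153 154 153 155 157 157 156 152 157
-280  151 150 151 144 149 149 145 143  50  33  24   8 181 143 152 155 152 151 151 153 152 150
-270  145 157 146 155 153 145 115   4  15  26  37  1
[... 563 characters left out ...]
32  23  14 191 150 149 156 150 157 154 152
-200  154 153 156 155 160 155 155 140  94   9  15  24  27  14 160 156 156 149 159 155 150 149
-190  153 153 156 153 153 154 154 157 142  71  93  89  39  31 115 186 150 157 151 159 153 155
-180  151 153 159 155 155 157 153  91  93  82  75  98  84  77  72 187 153 153 154 155 163 156
-170   93 106  83  82  80  78  78  82  84  91  87  83  81  84  82 158 160 156 151 155 154 155
-160   80  81  84  84  82  80  80  80  77  81  84  82  82  80  79 153 159 154 160 147 152 159
-150   80  80  83  78  76  81  83  80  84  79  81  82  84  83  82 155 156 154 153 153 158 153
-140   78  81  81  82  80  81  81  87  83  82  85  82  83  80  80 156 152 158 159 154 153 155
```

The barrel centre is at about (422.5,-228.5), its axis 81° (bench is 81.5°), and the red end is at +y. I'll check where the orange decoy lies relative to the open fingers, and do the shift at height first.

```bash
python3 - <<'E'
from h import *
B=ld('side0')
print('orange ends',pix2w(B,284,364,16),pix2w(B,320,398,16),'pad',pix2w(B,240+292/2.6,165+463/2.6,6))
E
python3 -m creep '[{"dx":0.03,"dy":-0.4,"dz":-0.4,"wx":0,"wy":0,"wz":-0.053},{"dx":0,"dy":-0.4,"dz":-0.4,"wx":0,"wy":0,"wz":0},{"dx":0,"dy":0,"dz":-0.4,"wx":0,"wy":0,"wz":0},{"dx":0,"dy":0,"dz":0,"wx":0,"wy":0,"wz":0},{"dx":0,"dy":0,"dz":0,"wx":0,"wy":0,"wz":0}]' 1
```

```text
orange ends [ 270.05976013 -148.66050801   16.        ] [ 287.22267613 -243.68483847   16.        ] pad [ 407.39163554 -165.64922288    6.        ]
time_s: 9.25
ee_pos: [423.7, -226.4, 112.7]
tcp_rot: [[-0.152, -0.988, -0.002], [-0.988, 0.152, -0.0], [0.001, 0.002, -1.0]]
wrist_force: [0.9, 0.0, 0.5]
gripper_width: 0.995
finger_force: 0.0
```

The orange decoy is well clear. Descending to the grasp.

```bash
python3 -m creep '[{"dx":-0.015,"dy":-0.025,"dz":-0.4,"wx":0,"wy":0,"wz":0},{"dx":0,"dy":0,"dz":-0.4,"wx":0,"wy":0,"wz":0},{"dx":0,"dy":0,"dz":-0.3,"wx":0,"wy":0,"wz":0},{"dx":0,"dy":0,"dz":-0.2,"wx":0,"wy":0,"wz":0},{"dx":0,"dy":0,"dz":0,"wx":0,"wy":0,"wz":0},{"dx":0,"dy":0,"dz":0,"wx":0,"wy":0,"wz":0}]' 0.1
```

```text
time_s: 9.85
ee_pos: [423.9, -228.4, 16.7]
tcp_rot: [[-0.152, -0.988, 0.002], [-0.988, 0.152, -0.001], [0.0, -0.002, -1.0]]
wrist_force: [0.3, -0.2, -0.3]
gripper_width: 0.567
finger_force: 0.0
```

```bash
python3 -m creep '[{"dx":0,"dy":0,"dz":0,"wx":0,"wy":0,"wz":0},{"dx":0,"dy":0,"dz":0,"wx":0,"wy":0,"wz":0},{"dx":0,"dy":0,"dz":0,"wx":0,"wy":0,"wz":0},{"dx":0,"dy":0,"dz":0,"wx":0,"wy":0,"wz":0},{"dx":0,"dy":0,"dz":0,"wx":0,"wy":0,"wz":0},{"dx":0,"dy":0,"dz":0,"wx":0,"wy":0,"wz":0}]' -1 10
```

```text
time_s: 10.45
ee_pos: [422.4, -228.8, 15.7]
tcp_rot: [[-0.153, -0.988, 0.0], [-0.988, 0.153, -0.0], [0.0, -0.0, -1.0]]
wrist_force: [-1.7, 2.6, 6.0]
gripper_width: 0.323
finger_force: 10.6
```

The grip is about 4 mm above the axis: the opening is 28 mm instead of 32, and there's an upward force. I'll open, lower and regrip at the axis.

```bash
python3 -m creep '[{"dx":0,"dy":0,"dz":0,"wx":0,"wy":0,"wz":0},{"dx":0,"dy":0,"dz":0,"wx":0,"wy":0,"wz":0},{"dx":0,"dy":0,"dz":-0.05,"wx":0,"wy":0,"wz":0},{"dx":0,"dy":0,"dz":0,"wx":0,"wy":0,"wz":0}]' 0.0
python3 -m creep '[{"dx":0,"dy":0,"dz":0,"wx":0,"wy":0,"wz":0},{"dx":0,"dy":0,"dz":0,"wx":0,"wy":0,"wz":0},{"dx":0,"dy":0,"dz":0,"wx":0,"wy":0,"wz":0},{"dx":0,"dy":0,"dz":0,"wx":0,"wy":0,"wz":0},{"dx":0,"dy":0,"dz":0,"wx":0,"wy":0,"wz":0}]' -1 10
```

```text
time_s: 10.85
ee_pos: [421.9, -228.7, 10.9]
tcp_rot: [[-0.154, -0.988, -0.001], [-0.988, 0.154, 0.0], [-0.0, 0.001, -1.0]]
wrist_force: [-0.2, 0.3, -0.3]
gripper_width: 0.497
finger_force: 0.0
time_s: 11.35
ee_pos: [422.3, -228.7, 11.4]
tcp_rot: [[-0.153, -0.988, 0.0], [-0.988, 0.153, 0.0], [-0.0, -0.0, -1.0]]
wrist_force: [-0.2, -0.8, -0.9]
gripper_width: 0.353
finger_force: 9.9
```

Good grip at the axis. Raising the grip force and lifting, then carrying it over the V-blocks at about (629,25).

```bash
python3 -m creep '[{"dx":0,"dy":0,"dz":0,"wx":0,"wy":0,"wz":0},{"dx":0,"dy":0,"dz":0,"wx":0,"wy":0,"wz":0},{"dx":0,"dy":0,"dz":0.2,"wx":0,"wy":0,"wz":0},{"dx":0,"dy":0,"dz":0.4,"wx":0,"wy":0,"wz":0},{"dx":0,"dy":0,"dz":0.5,"wx":0,"wy":0,"wz":0},{"dx":0,"dy":0,"dz":0.5,"wx":0,"wy":0,"wz":0},{"dx":0,"dy":0,"dz":0.4,"wx":0,"wy":0,"wz":0},{"dx":0,"dy":0,"dz":0,"wx":0,"wy":0,"wz":0}]' -1 40
```

```text
time_s: 12.15
ee_pos: [424.7, -229.3, 165.7]
tcp_rot: [[-0.153, -0.988, 0.007], [-0.988, 0.153, -0.002], [0.001, -0.008, -1.0]]
wrist_force: [-0.2, -0.5, -2.3]
gripper_width: 0.337
finger_force: 39.8
```

```bash
python3 -m creep '[{"dx":0.345,"dy":0.424,"dz":0,"wx":0,"wy":0,"wz":0},{"dx":0.345,"dy":0.424,"dz":0,"wx":0,"wy":0,"wz":0},{"dx":0.345,"dy":0.424,"dz":0,"wx":0,"wy":0,"wz":0},{"dx":0.345,"dy":0.424,"dz":0,"wx":0,"wy":0,"wz":0},{"dx":0.345,"dy":0.424,"dz":0,"wx":0,"wy":0,"wz":0},{"dx":0.345,"dy":0.424,"dz":0,"wx":0,"wy":0,"wz":0},{"dx":0.345,"dy":0.424,"dz":0,"wx":0,"wy":0,"wz":0},{"dx":0.345,"dy":0.424,"dz":0,"wx":0,"wy":0,"wz":0}]'
python3 -m creep '[{"dx":0,"dy":0,"dz":0,"wx":0,"wy":0,"wz":0},{"dx":0,"dy":0,"dz":0,"wx":0,"wy":0,"wz":0},{"dx":0,"dy":0,"dz":0,"wx":0,"wy":0,"wz":0}]'
```

```text
time_s: 12.95
ee_pos: [629.4, 27.2, 160.0]
tcp_rot: [[-0.153, -0.988, -0.002], [-0.988, 0.153, -0.0], [0.0, 0.002, -1.0]]
wrist_force: [0.9, -0.6, -1.2]
gripper_width: 0.343
finger_force: 39.8
time_s: 13.25
ee_pos: [628.3, 25.3, 160.4]
tcp_rot: [[-0.153, -0.988, -0.002], [-0.988, 0.153, -0.0], [0.001, 0.002, -1.0]]
wrist_force: [0.5, 0.5, -1.8]
gripper_width: 0.34
finger_force: 39.8
```

```bash
python3 -m creep '[{"dx":0,"dy":0,"dz":-0.3,"wx":0,"wy":0,"wz":0},{"dx":0,"dy":0,"dz":-0.3,"wx":0,"wy":0,"wz":0},{"dx":0,"dy":0,"dz":-0.25,"wx":0,"wy":0,"wz":0},{"dx":0,"dy":0,"dz":-0.15,"wx":0,"wy":0,"wz":0},{"dx":0,"dy":0,"dz":-0.1,"wx":0,"wy":0,"wz":0},{"dx":0,"dy":0,"dz":0,"wx":0,"wy":0,"wz":0},{"dx":0,"dy":0,"dz":0,"wx":0,"wy":0,"wz":0}]'
python3 -m creep '[{"dx":0,"dy":0,"dz":-0.02,"wx":0,"wy":0,"wz":0},{"dx":0,"dy":0,"dz":-0.02,"wx":0,"wy":0,"wz":0},{"dx":0,"dy":0,"dz":-0.01,"wx":0,"wy":0,"wz":0},{"dx":0,"dy":0,"dz":0,"wx":0,"wy":0,"wz":0}]'
```

```text
time_s: 13.95
ee_pos: [629.7, 25.6, 79.7]
tcp_rot: [[-0.153, -0.988, 0.001], [-0.988, 0.153, 0.0], [-0.0, -0.001, -1.0]]
wrist_force: [-0.2, 0.0, -1.4]
gripper_width: 0.344
finger_force: 39.8
time_s: 14.35
ee_pos: [629.3, 25.8, 75.2]
tcp_rot: [[-0.153, -0.988, 0.0], [-0.988, 0.153, 0.0], [-0.0, -0.0, -1.0]]
wrist_force: [-0.3, -0.2, -2.3]
gripper_width: 0.345
finger_force: 39.8
```

```bash
python3 -m creep '[{"dx":0,"dy":0,"dz":-0.02,"wx":0,"wy":0,"wz":0},{"dx":0,"dy":0,"dz":-0.02,"wx":0,"wy":0,"wz":0},{"dx":0,"dy":0,"dz":0,"wx":0,"wy":0,"wz":0}]'
python3 -m creep '[{"dx":0,"dy":0,"dz":-0.02,"wx":0,"wy":0,"wz":0},{"dx":0,"dy":0,"dz":0,"wx":0,"wy":0,"wz":0}]'
python3 -m creep '[{"dx":0,"dy":0,"dz":-0.02,"wx":0,"wy":0,"wz":0},{"dx":0,"dy":0,"dz":0,"wx":0,"wy":0,"wz":0}]'
```

```text
time_s: 14.65
ee_pos: [629.1, 25.7, 71.9]
tcp_rot: [[-0.153, -0.988, -0.0], [-0.988, 0.153, -0.0], [0.0, 0.0, -1.0]]
wrist_force: [-0.7, 0.8, -2.0]
gripper_width: 0.346
finger_force: 39.8
time_s: 14.85
ee_pos: [629.2, 25.7, 70.5]
tcp_rot: [[-0.153, -0.988, -0.0], [-0.988, 0.153, -0.0], [0.0, 0.0, -1.0]]
wrist_force: [0.9, -0.4, -2.4]
gripper_width: 0.346
finger_force: 39.8
time_s: 15.05
ee_pos: [629.4, 25.7, 69.5]
tcp_rot: [[-0.153, -0.988, 0.0], [-0.988, 0.153, -0.0], [-0.0, -0.0, -1.0]]
wrist_force: [-0.6, -0.3, 0.3]
gripper_width: 0.341
finger_force: 39.9
```

```bash
python3 -m creep '[{"dx":0,"dy":0,"dz":-0.02,"wx":0,"wy":0,"wz":0},{"dx":0,"dy":0,"dz":0,"wx":0,"wy":0,"wz":0},{"dx":0,"dy":0,"dz":0,"wx":0,"wy":0,"wz":0}]'
python3 -m creep '[{"dx":0,"dy":0,"dz":0,"wx":0,"wy":0,"wz":0}]'
```

```text
time_s: 15.35
ee_pos: [629.5, 25.7, 69.3]
tcp_rot: [[-0.153, -0.988, 0.001], [-0.988, 0.153, -0.0], [-0.0, -0.001, -1.0]]
wrist_force: [-4.8, 0.6, 10.4]
gripper_width: 0.342
finger_force: 40.3
time_s: 15.45
ee_pos: [629.4, 25.7, 69.3]
tcp_rot: [[-0.153, -0.988, 0.001], [-0.988, 0.153, -0.0], [-0.0, -0.001, -1.0]]
wrist_force: [-5.3, 1.2, 10.5]
gripper_width: 0.346
finger_force: 40.3
```

Net 12 N vertical with Fx about -5 N, and 2.4 mm above the seated height. The barrel is riding on the far face only, so I'll ease off, shift about 2.4 mm toward the robot and lower again.

```bash
python3 -m creep '[{"dx":0,"dy":0,"dz":0.02,"wx":0,"wy":0,"wz":0},{"dx":-0.03,"dy":0.004,"dz":0,"wx":0,"wy":0,"wz":0},{"dx":0,"dy":0,"dz":-0.02,"wx":0,"wy":0,"wz":0},{"dx":0,"dy":0,"dz":0,"wx":0,"wy":0,"wz":0},{"dx":0,"dy":0,"dz":0,"wx":0,"wy":0,"wz":0}]'
python3 -m creep '[{"dx":0,"dy":0,"dz":-0.01,"wx":0,"wy":0,"wz":0},{"dx":0,"dy":0,"dz":0,"wx":0,"wy":0,"wz":0},{"dx":0,"dy":0,"dz":0,"wx":0,"wy":0,"wz":0}]'
```

```text
time_s: 15.95
ee_pos: [626.9, 26.0, 67.3]
tcp_rot: [[-0.153, -0.988, -0.0], [-0.988, 0.153, -0.0], [0.0, 0.0, -1.0]]
wrist_force: [0.3, 0.1, -2.6]
gripper_width: 0.341
finger_force: 39.8
time_s: 16.25
ee_pos: [627.1, 25.9, 67.1]
tcp_rot: [[-0.153, -0.988, 0.0], [-0.988, 0.153, -0.0], [0.0, -0.0, -1.0]]
wrist_force: [-1.8, -0.5, 1.7]
gripper_width: 0.339
finger_force: 39.9
```

That confirms it: contact is now at 67.1 mm, against 66.9 expected. Pressing on in small steps, with a slight shift toward -x.

```bash
python3 -m creep '[{"dx":-0.004,"dy":0,"dz":-0.008,"wx":0,"wy":0,"wz":0},{"dx":0,"dy":0,"dz":0,"wx":0,"wy":0,"wz":0},{"dx":0,"dy":0,"dz":0,"wx":0,"wy":0,"wz":0},{"dx":0,"dy":0,"dz":0,"wx":0,"wy":0,"wz":0}]'
python3 -m creep '[{"dx":0,"dy":0,"dz":-0.006,"wx":0,"wy":0,"wz":0},{"dx":0,"dy":0,"dz":0,"wx":0,"wy":0,"wz":0},{"dx":0,"dy":0,"dz":0,"wx":0,"wy":0,"wz":0},{"dx":0,"dy":0,"dz":0,"wx":0,"wy":0,"wz":0}]'
```

```text
time_s: 16.65
ee_pos: [627.1, 25.9, 67.1]
tcp_rot: [[-0.153, -0.988, 0.001], [-0.988, 0.153, -0.0], [-0.0, -0.001, -1.0]]
wrist_force: [-1.8, 0.2, 4.8]
gripper_width: 0.342
finger_force: 40.1
time_s: 17.05
ee_pos: [627.1, 25.9, 67.0]
tcp_rot: [[-0.153, -0.988, 0.001], [-0.988, 0.153, -0.0], [-0.0, -0.001, -1.0]]
wrist_force: [-3.6, 0.2, 8.2]
gripper_width: 0.344
finger_force: 40.2
```

```bash
python3 -m creep '[{"dx":-0.012,"dy":0.002,"dz":0,"wx":0,"wy":0,"wz":0},{"dx":0,"dy":0,"dz":0,"wx":0,"wy":0,"wz":0},{"dx":0,"dy":0,"dz":0,"wx":0,"wy":0,"wz":0},{"dx":0,"dy":0,"dz":0,"wx":0,"wy":0,"wz":0}]'
python3 -m creep '[{"dx":-0.006,"dy":0.001,"dz":-0.006,"wx":0,"wy":0,"wz":0},{"dx":0,"dy":0,"dz":0,"wx":0,"wy":0,"wz":0},{"dx":0,"dy":0,"dz":0,"wx":0,"wy":0,"wz":0},{"dx":0,"dy":0,"dz":0,"wx":0,"wy":0,"wz":0}]'
```

```text
time_s: 17.45
ee_pos: [627.0, 26.0, 67.0]
tcp_rot: [[-0.153, -0.988, 0.002], [-0.988, 0.153, -0.0], [-0.0, -0.002, -1.0]]
wrist_force: [0.2, -1.8, 6.9]
gripper_width: 0.342
finger_force: 40.1
time_s: 17.85
ee_pos: [627.0, 26.0, 67.0]
tcp_rot: [[-0.153, -0.988, 0.003], [-0.988, 0.153, -0.0], [-0.0, -0.003, -1.0]]
wrist_force: [-0.6, -2.3, 9.1]
gripper_width: 0.339
finger_force: 40.2
```

With Fx near 0 while pinned in x, both faces carry the load. Pressing up to about 15 N.

```bash
python3 -m creep '[{"dx":0,"dy":-0.002,"dz":-0.008,"wx":0,"wy":0,"wz":0},{"dx":0,"dy":0,"dz":0,"wx":0,"wy":0,"wz":0},{"dx":0,"dy":0,"dz":0,"wx":0,"wy":0,"wz":0},{"dx":0,"dy":0,"dz":0,"wx":0,"wy":0,"wz":0}]'
python3 -m creep '[{"dx":0,"dy":0,"dz":0,"wx":0,"wy":0,"wz":0},{"dx":0,"dy":0,"dz":0,"wx":0,"wy":0,"wz":0},{"dx":0,"dy":0,"dz":0,"wx":0,"wy":0,"wz":0}]'
python3 - <<'E'
from h import *
# held lens / target check from scene & side by code: red ring and white tab pixels
for n in ('scene','side'):
    c=snap(n,n+'6'); o=c['pixels'].astype(int)
    for nm,p in (('seat',[627,26,86]),('front',[634.7,77.4,86]),('tabtop',[644,138.5,133])):
        print(n,nm,np.round(w2pix(c,p),0))
    u,v=w2pix(c,[634,70,86]).astype(int); w=o[v-25:v+25,u-30:u+30]
    r=np.argwhere((w[...,0]>1.8*w[...,1])&(w[...,0]>60)); print('red',len(r), r.mean(0)[::-1]+[u-30,v-25] if len(r) else '')
from plant import env
print(env.observe()['wrist_force'],env.observe()['torque'])
E
```

```text
time_s: 18.25
ee_pos: [627.1, 26.0, 67.0]
tcp_rot: [[-0.153, -0.988, 0.004], [-0.988, 0.153, 0.0], [-0.001, -0.004, -1.0]]
wrist_force: [-1.3, -0.7, 12.5]
gripper_width: 0.343
finger_force: 40.3
time_s: 18.55
ee_pos: [627.1, 26.0, 66.9]
tcp_rot: [[-0.152, -0.988, 0.004], [-0.988, 0.152, -0.0], [-0.001, -0.004, -1.0]]
wrist_force: [-1.7, -2.0, 12.3]
gripper_width: 0.347
finger_force: 40.3
scene seat [293. 288.]
scene front [312. 295.]
scene tabtop [337. 287.]
red 3 [302.33333333 294.33333333]
side seat [385. 226.]
side front [374. 215.]
side tabtop [363. 186.]
red 0 
[-1.69630333 -1.5226935  11.43065749] [-0.38069656  0.58005269  0.02083043]
```

The net press is about 14 N with Fx small, so both faces carry roughly 9–11 N. The red ring is on the target side, and the height is exactly the seated value. Handing in.

```bash
python3 -c "
from plant import finish_job
print(finish_job())"
```

```text
the job is handed in; nothing more can be done
None
```

I handed the job in at about 19 s with the white target standing released in its slot and the lens barrel held in both V-blocks, ringed end to the target, at about 14 N; no verdict came back, and the 9–11 N on each V face is my estimate from the wrist force.

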